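Unclamp the blue cool pack and lay it on the lunch box

ROBOT

A 7-joint arm with a two-finger parallel gripper is mounted at the origin on the work surface. World frame = base frame: x ahead of the robot, y to its left, z up, the work surface at z = 0. Lengths are in m, angles in rad, forces in N, time in s.
With the tool pointing down it reaches from about 0.4 to 0.85 m from the base axis. Payload 4.5 kg.
Tool frame: the origin (TCP) lies between the finger pads; the fingertips stand 8 mm ahead of it and the grasp point (between the pads) lies 11 mm behind it; z points along the fingers, y is the direction in which the jaws open and shut (so a half turn about z gives the same grasp; the last joint's range is limited). The gripper opens to 85 mm and grips with 20 to 120 N. Pads are 22 mm wide; open, the fingers measure 114 mm over their backs; the gripper's body (76 mm by 85 mm) begins 54 mm behind the grasp point. The pads swing forward as they close: fully open they stand 13 mm farther back than shut.
Start: joints at [-1.249, 0.689, -0.195, 1.565, 0.157, 0.902, -0.215], TCP at [0.177, 0.599, 0.239] pointing down, gripper open.
Joint ranges: [-3.01, 3.01], [-0.46, 2.08], [-1.47, 1.51], [0.13, 2.56], [-1, 4.14], [0.04, 2.09], [-2.66, 2.66]. Speed limits (rad/s): [2.57, 2.57, 3.14, 3.14, 3.14, 3.14, 3.14].

INTERFACE

Orientations are given as a rotation vector (axis times angle).
In Python, from station import bot, effector, kinematics, monitor, grab_frame, camera_info, workorder gives the robot as it stands. The module is installed in compiled form; this text tells all that it offers. Calls block until the motion is done:
- bot.move_pose(position, orientation): joint-space move of the TCP to a pose.
- bot.move_straight(position, attitude=None, v=0.15): straight line of the TCP; attitude=None keeps the orientation; v is the mean speed in m/s.
- bot.movej(angles): joint-space move.
- effector.open_gripper() and effector.grasp(grip_force=None): open the fingers fully, or close them until they stop; grip_force is the grip in N (None keeps the last).
- bot.dwell(seconds).
- kinematics.inverse_kinematics(position, orientation): joint angles nearest the present ones, or None.
- monitor.get_obs(): the state.
- grab_frame(name): name is "scene" or "top" or "wrist"; returns the picture (400x640x3 uint8, blue, green, red); there is no depth.
- camera_info(name): a dict with "fx", "fy", "cx", "cy" (pixels), "cam_to_world" (4x4, takes a point from camera to world coordinates). Camera axes: x right, y down, z forward; pixel columns grow to the right and rows downward; lengths in m; the calibration is good to about 2 mm. The wrist camera is an equidistant fisheye: a pixel r from the principal point sees the ray r / f radians off the axis. A picture is of the moment at which its call begins: read the wrist's pose just before it. camera_info takes no time and is no camera call; for the wrist camera it gives the pose at the moment of the call.
A pose or a line that the arm cannot do raises bot.Unreachable and nothing moves.
- workorder.sign_off(): hands the job in, once; it reports no verdict.
The state is a dict: "clock": time; "joint_positions": joint angles; "joint_vel": joint speeds; "effort": joint torques, N m; "tcp_pos": TCP position; "orientation": TCP orientation; "ft_force": force on the tool from outside, world axes, zero at the start; "torque": the same for the moment, N m; "width": finger opening in m.
Only numpy, scipy, OpenCV 4.12 (cv2) and the standard library are available. Lean on these libraries where they do the work, as an engineer would, in place of code of your own. Each camera call takes 0.05 s, during which the arm holds its last target. There are 200 camera calls.

TASK

The blue cool pack is held in its rack under a hinged steel bar with a red end. Swing that bar up, past halfway to upright, and leave it up; then slide the pack out level from beneath it, through the open front of the rack, before raising it, and lay it gently, flat and ridge upwards, on the middle of the closed lid of the pink lunch box. An identical rack holds a yellow pack, which is not the one wanted.

Things in the scene. Friction and masses are not known exactly. Their poses are not given: they have to be found in the camera images.
- blue_pack: Rigid blue cool pack 120 (x) x 54 (y) x 12 mm, 90 g. Origin: centre of underside; z up. A cross ridge 5 mm high on top, 2 to 10 mm from its +x end, catches on the lowered bar. Starts parallel to the holder, origin at (-28, 0, 22) mm in the holder frame; its front 50 mm juts out free over the holder's open front, 22 mm above the shelf: grip it there across its width.
- holder: Fixed white rack of the blue pack (a twin holds a yellow one). Origin: centre of underside, on the shelf; z up. Bed 76 (x) x 70 (y) mm, top at z 22; side guides 5 mm high; rear (+x) stop 12 mm high; front (-x) open, towards the robot. The pack slides out along -x: clear of the bar after 30 mm, off the bed after 70. Hinge block 48 mm high at y 41 to 59, x -5 to 29.
- clamp_bar (a joint): Bar over the blue pack, rad: 0 down, 1.57 upright, stop 1.7. Hinge axis along holder x through (12, 50, 40) mm in the holder frame. Straight, 14 mm wide, 10 thick; at 0 it lies along holder y at z 35 to 45, free end at y -79. Its last 38 mm, red, overhang in free air: grip from above across the 14 mm; it turns in the pads. Stiff hinge, 0.09 N m: it stays where left.
- lunch_box: Pink plastic lunch box, hinged lid shut, fixed to the shelf. Lid 172 mm (x) by 122 mm (y), its flat top 55 mm above the shelf. Origin: centre of its underside, on the shelf; z up; white clasp on its -x side.
There are look-alikes about, which are no part of the job. Of the things like the blue_pack, leave any that is white; of the rest the smaller one is meant. What is shaped like the holder but green is not meant.

How it is judged:
By the outcome, as a careful person would: the job done as asked, in the order asked, and still so for the second after the job is handed in, with the robot touching nothing.
It also fails if it takes over 53 s, if anything falls off the work surface, if the arm or the gripper's body presses on something with over 40 N, if the wrist force passes 120 N, or if a joint passes its speed limit or range.

## Working session

There is one attempt and no reset: what is moved stays moved. The work goes in short steps, each a Python script; the robot and the scene stay as the last script left them, time stands still between calls to the robot, and variables do not carry over. Pictures are saved under pics/ and viewed, about 8 in all and at most 12, crops included, and the job is handed in when it is done.

```bash
mkdir -p pics; python3 - <<'E'
from station import *
import cv2,numpy as np
for n in("scene","top"):
    f=grab_frame(n);cv2.imwrite(f"pics/{n}0.png",f)
    c=camera_info(n);print(n,c["fx"],c["fy"],c["cx"],c["cy"]);print(np.round(c["cam_to_world"],3))
o=monitor.get_obs();print(o["clock"],o["tcp_pos"],o["orientation"],o["width"])
E
```

```text
scene 405.5834516463808 405.5834516463808 318.9913619392503 194.49897038023315
[[ 0.263  0.716 -0.647  1.214]
 [ 0.965 -0.205  0.165 -0.215]
 [-0.014 -0.667 -0.745  0.948]
 [ 0.     0.     0.     1.   ]]
top 483.87318321760455 483.87318321760455 321.54919033091977 199.1324463408517
[[-0.008 -0.997  0.08   0.346]
 [-1.     0.007 -0.02  -0.008]
 [ 0.019 -0.081 -0.997  1.383]
 [ 0.     0.     0.     1.   ]]
0.1 [0.17727881 0.5987435  0.23856953] [-4.50340541e-01 -3.10904696e+00  2.58056721e-03] 0.08534102196795172
```

View pics/top0.png

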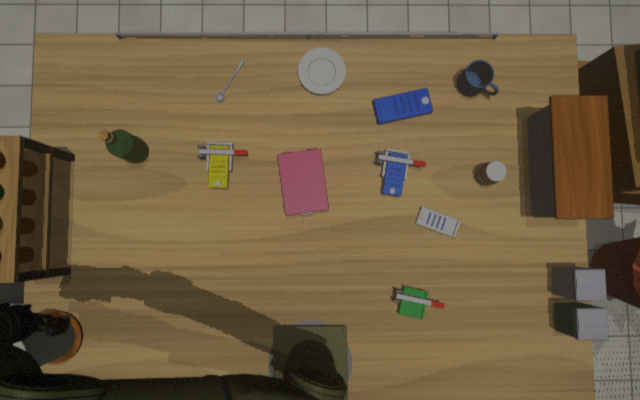

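View pics/scene0.png

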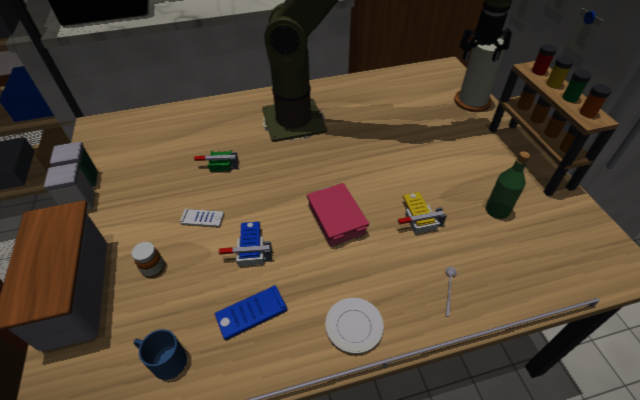

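The top view shows these candidates:
- Blue pack in the white rack at (395,173), with its red bar end at (418,163).
- Larger loose blue pack at (403,105).
- White pack at (438,222).
- Yellow pack in the twin rack at (219,170).
- Green rack at (413,302).
- Lunch box at (303,182).

I choose (395,173), the smaller blue pack in the white rack. Next I'll check it in a close crop and measure it.

```bash
cat >h.py <<'E'
from station import *
import cv2,numpy as np
from scipy.spatial.transform import Rotation as R
def cast(uv,z,n,c=None):
    c=c or camera_info(n); uv=np.atleast_2d(np.asarray(uv,float))
    x=(uv[:,0]-c["cx"])/c["fx"]; y=(uv[:,1]-c["cy"])/c["fy"]
    if n=="wrist":
        r=np.hypot(x,y)+1e-12; d=np.c_[x/r*np.sin(r),y/r*np.sin(r),np.cos(r)]
    else: d=np.c_[x,y,np.ones_like(x)]
    T=np.array(c["cam_to_world"]); d=d@T[:3,:3].T; o=T[:3,3]
    return (o+d*((z-o[2])/d[:,2])[:,None])[:,:2]
def blobs(f,col,minA=15):
    h=cv2.cvtColor(f,cv2.COLOR_BGR2HSV); H,S,V=cv2.split(h)
    m={"blue":(H>105)&(H<130)&(S>130)&(V>50),"red":((H<6)|(H>174))&(S>170)&(V>70),
       "pink":(H>160)&(H<180)&(S>100)&(V>60),"yellow":(H>22)&(H<33)&(S>170)&(V>90)}[col].astype(np.uint8)
    n,l,s,c=cv2.connectedComponentsWithStats(m)
    return [(s[i],c[i],(l==i).astype(np.uint8)) for i in range(1,n) if s[i,4]>=minA]
def rect(mask,z,n,c=None):
    k,_=cv2.findContours(mask,cv2.RETR_EXTERNAL,cv2.CHAIN_APPROX_NONE)
    p=cast(np.vstack(k)[:,0],z,n,c); (cx,cy),(w,h),a=cv2.minAreaRect((p*1000).astype(np.float32))
    return np.round([cx,cy,w,h,a],1)
E
python3 - <<'E'
from h import *
for n in("top","scene"):
    f=cv2.imread(f"pics/{n}0.png")
    for col,z in(("blue",.034),("red",.042),("pink",.055),("yellow",.034)):
        for s,c,m in blobs(f,col): 
            print(n,col,s[4],np.round(c),np.round(cast(c,z,n)[0],3),rect(m,z,n))
f=cv2.imread("pics/top0.png")[130:215,340:450]
g=cv2.imread("pics/scene0.png")[205:290,205:315]
cv2.imwrite("pics/crop.png",np.hstack([cv2.resize(a,(400,309),interpolation=cv2.INTER_CUBIC) for a in(f,g)]))
E
```

```text
top blue 1247 [402. 106.] [ 0.72  -0.266] [ 720.7 -268.4   69.6  159.    12.1]
top blue 39 [398. 155.] [ 0.578 -0.252] [ 578.1 -252.4   46.     6.6   80.2]
top blue 529 [394. 177.] [ 0.515 -0.239] [ 512.1 -238.8   51.    90.2   79.3]
top red 50 [240. 152.] [0.587 0.191] [587.4 190.1  30.7  11.3  89.7]
top red 47 [419. 163.] [ 0.553 -0.31 ] [ 553.7 -309.9   28.3   11.3   89.7]
top red 48 [438. 304.] [ 0.162 -0.351] [ 161.7 -351.3   31.2   11.2   78.2]
top pink 2640 [302. 181.] [0.503 0.017] [503.   16.9 172.2 120.    7.3]
top yellow 47 [220. 147.] [0.604 0.25 ] [603.3 251.5  50.4   5.7  89.7]
top yellow 575 [218. 170.] [0.537 0.254] [535.4 254.7  53.1  90.3  89.7]
scene blue 23 [593.  14.] [-0.364  1.604] [-359.8 1602.4   19.    69.9   62.3]
scene blue 431 [250. 235.] [ 0.512 -0.237] [ 508.1 -237.2   52.3   81.9   80.4]
scene blue 109 [249. 254.] [ 0.576 -0.249] [ 575.4 -249.3   53.7   17.1   79.9]
scene blue 1806 [251. 311.] [ 0.739 -0.27 ] [ 738.3 -269.7   75.7  159.1   12.3]
scene blue 240 [164. 354.] [ 0.789 -0.475] [ 778.  -482.7   60.3   79.7   30.9]
scene blue 40 [139. 343.] [ 0.748 -0.529] [ 750.2 -531.9   19.8   23.2   68.7]
scene red 30 [200. 157.] [ 0.158 -0.349] [ 158.2 -348.6   31.9    9.6   73.9]
scene red 49 [404. 219.] [0.585 0.193] [584.3 192.6  34.2  13.6  88. ]
scene red 55 [225. 250.] [ 0.549 -0.309] [ 550.1 -308.8   32.8   12.8   74.2]
scene pink 2053 [337. 211.] [0.512 0.017] [508.7  17.3 183.2 122.    7.3]
scene yellow 345 [416. 204.] [0.535 0.254] [531.6 255.   51.9  82.   87.9]
scene yellow 51 [426. 220.] [0.6   0.255] [600.9 253.4  51.1  12.8  87.9]
```

View pics/crop.png

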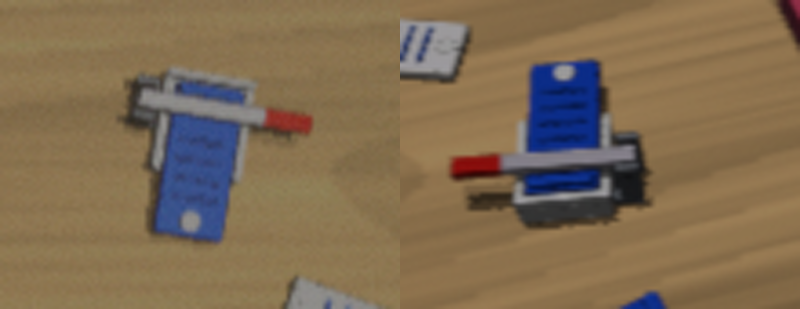

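The crop confirms the target: a blue pack in a white rack under the bar, with the red end on the right and the hinge block on the left. Both views agree on rack yaw of about -10.3°, and the sizes match (lid 172x120 mm, pack width 51–54 mm). I'll check IK next, then refine the positions with the wrist camera.

```bash
cat >>h.py <<'E'
def down(yaw): # tool y horizontal at angle yaw (deg) from world x
    a=np.radians(yaw); y=np.array([np.cos(a),np.sin(a),0]); z=np.array([0,0,-1.])
    return R.from_matrix(np.c_[np.cross(y,z),y,z]).as_rotvec()
E
python3 - <<'E'
from h import *
print(camera_info("wrist")["fx"])
for k in(0,180):
  for nm,p,a in(("bar",(.555,-.309,.05),-10.3),("barup",(.54,-.22,.16),-10.3),("pack",(.5,-.236,.03),79.7),("out",(.42,-.222,.03),79.7),("box",(.476,.0135,.06),97.3)):
    q=kinematics.inverse_kinematics(p,down(a+k)); print(k,nm,None if q is None else np.round(q,2))
E
```

```text
309.70691628693146
0 bar [ 0.55  0.96 -0.21  1.65  0.33  0.57 -0.03]
0 barup [ 0.35  0.74 -0.07  1.77  0.08  0.63  0.05]
0 pack [ 0.62  0.96 -0.45  1.91  0.87  0.48  0.93]
0 out [ 0.51  0.9  -0.19  2.14  0.95  0.19  0.83]
0 box [ 0.14  0.86 -0.44  2.13  1.04  0.38  0.54]
180 bar [ 0.83  1.07 -0.77  1.64  0.94  0.85  2.62]
180 barup [ 0.75  0.85 -0.8   1.75  0.77  0.88  2.56]
180 pack [ 0.26  0.94  0.16  1.92 -0.44  0.31 -0.97]
180 out [ 0.37  0.9   0.04  2.15 -0.3   0.1  -1.06]
180 box [-0.19  0.84  0.11  2.15 -0.49  0.18 -1.08]
```

```bash
python3 - <<'E'
from h import *
bot.move_pose([.52,-.30,.26],down(-10.3)); bot.dwell(.3)
c=camera_info("wrist"); f=grab_frame("wrist"); cv2.imwrite("pics/w1.png",f)
print(monitor.get_obs()["clock"],monitor.get_obs()["tcp_pos"],np.round(c["cam_to_world"],3),c["cx"],c["cy"])
for col,z in(("blue",.034),("red",.042),("pink",.055)):
    for s,u,m in blobs(f,col,40): print(col,s[4],np.round(u),np.round(cast(u,z,"wrist",c)[0],3),rect(m,z,"wrist",c))
E
```

```text
3.8083 [ 0.52008301 -0.29988247  0.26000593] [[ 0.984 -0.17  -0.053  0.533]
 [-0.178 -0.938 -0.298 -0.222]
 [ 0.001  0.303 -0.953  0.395]
 [ 0.     0.     0.     1.   ]] 323.1896096579856 201.4304988526854
blue 5605 [469. 119.] [ 0.711 -0.262] [ 715.3 -267.8   71.5  154.4   12.4]
blue 3237 [309. 123.] [ 0.515 -0.238] [ 512.  -237.9   51.9   90.6   80.3]
blue 350 [364. 123.] [ 0.578 -0.249] [ 578.  -249.    50.8    9.4   79.3]
red 151 [353. 171.] [ 0.555 -0.302] [ 553.6 -306.7   31.5   10.6   81.3]
red 115 [103. 250.] [ 0.163 -0.349] [ 162.9 -349.4   32.5   14.1   78. ]
```

View pics/w1.png

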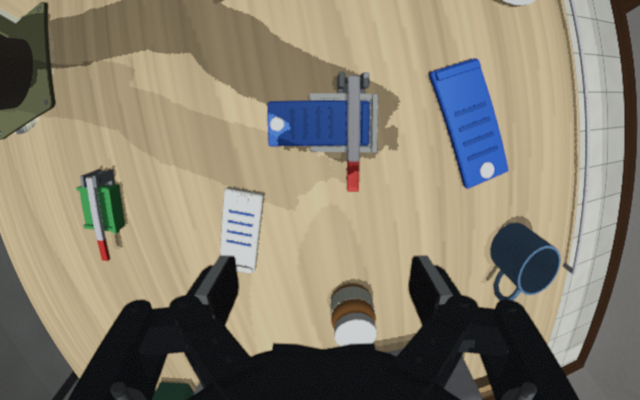

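The wrist view agrees with the top and scene views: pack front part at (309,123), red end at (353,171), hinge block at the top (352,80). Refined rack origin is about (0.554, -0.246) with yaw -10.2°. Next is the bar.

```bash
cat >>h.py <<'E'
YAW=-10.2; H0=np.array([.554,-.2458,0])
def hw(x,y,z): return H0+R.from_euler("z",YAW,degrees=True).apply(np.array([x,y,z])/1000)
E
python3 - <<'E'
from h import *
o=down(YAW)
bot.move_pose(hw(12,-60,110),o); bot.move_straight(hw(12,-60,29),v=.1)
effector.grasp(25); s=monitor.get_obs(); print(s["width"],s["ft_force"])
for t in np.linspace(0,1.45,13)[1:]:
    bot.move_straight(hw(12,50-110*np.cos(t),29+110*np.sin(t)),v=.12)
    s=monitor.get_obs(); print(round(t,2),np.round(s["ft_force"],1),round(s["width"],4))
effector.open_gripper(); bot.move_straight(s["tcp_pos"]+[0,0,.1],v=.2)
print(monitor.get_obs()["clock"])
cv2.imwrite("pics/w2.png",np.hstack([grab_frame("wrist")[:,80:560:1],grab_frame("scene")[120:,120:440].repeat(1,0)[:280].copy() if 0 else cv2.resize(grab_frame("scene")[180:300,190:310],(320,400))]))
E
```

```text
0.01326475080414593 [-3.84959238  0.31983326  0.3950686 ]
0.12 [-5.1  1.3 -0.6] 0.0136
0.24 [-4.6  1.  -0.5] 0.0137
0.36 [-5.4  1.6 -0.7] 0.0133
0.48 [-5.4  1.7 -0.3] 0.0133
0.6 [-7.   3.   0.8] 0.0134
0.72 [-5.9  1.8 -0.2] 0.0133
0.85 [-7.5  2.1  1. ] 0.0137
0.97 [-7.2  2.   1.4] 0.0137
1.09 [-8.3  2.9  1.3] 0.0136
1.21 [-8.   2.8  1.1] 0.0135
1.33 [-8.5  2.5  0.4] 0.0134
1.45 [-9.2  2.5  0.4] 0.0135
10.5333
```

View pics/w2.png

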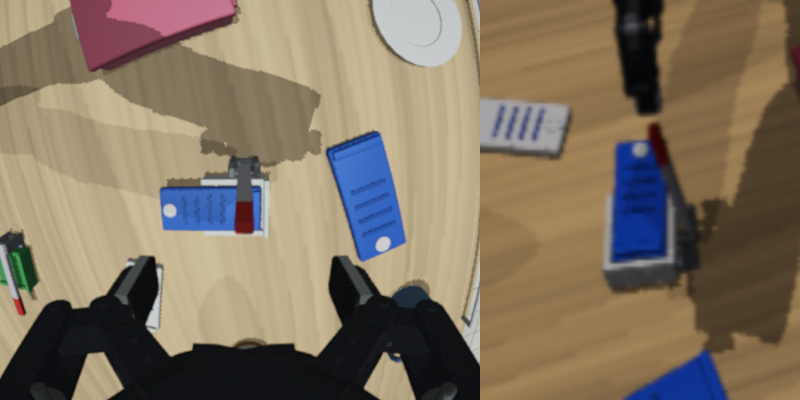

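The bar is up, near upright, with the red end overhead in the scene crop, and the pack has not moved. Now I'll grip the pack with the camera side towards the robot so it stays clear of the bar. The fingertips must stay just above the pack's underside, so that they clear the lid later.

```bash
python3 - <<'E'
from h import *
c=camera_info("wrist"); f=grab_frame("wrist")
for s,u,m in blobs(f,"blue",300): print(s[4],np.round(u),rect(m,.034,"wrist",c))
o=down(YAW+90)
bot.move_pose(hw(-56,0,230),o); bot.move_straight(hw(-56,0,32),v=.12)
s0=monitor.get_obs(); print(np.round(s0["ft_force"],2),s0["clock"])
effector.grasp(40); s=monitor.get_obs(); print(s["width"],np.round(s["ft_force"],2),s["clock"])
f=grab_frame("wrist"); cv2.imwrite("pics/w3.png",np.hstack([f,cv2.resize(grab_frame("scene")[195:285,235:270],(156,400))]))
E
```

```text
5930 [448. 193.] [ 717.7 -261.8   69.2  155.9   12.5]
2970 [281. 208.] [ 511.5 -235.4   52.2   88.3   80.4]
306 [337. 207.] [ 578.4 -247.4   51.5    9.2   80.4]
[ 0.92 -0.43 -0.4 ] 13.65
0.05255918988596379 [-0.67  0.69  4.97] 14.05
```

View pics/w3.png

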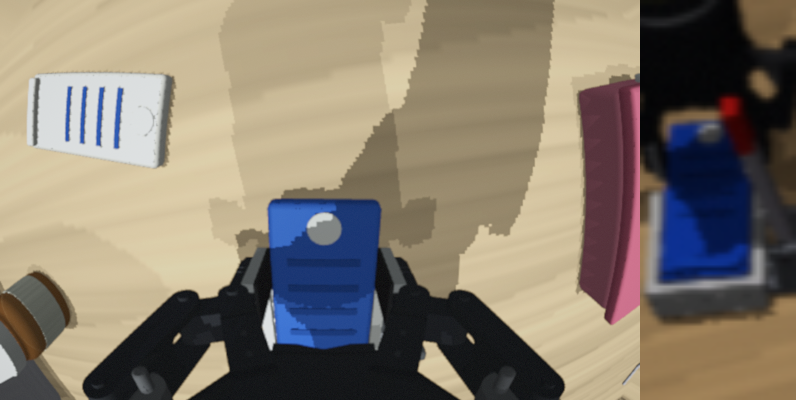

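The pack is gripped squarely between the pads (about 268–380 px wide, measured width 52.6 mm). Slide it out level, then lift and look.

```bash
python3 - <<'E'
from h import *
for d in(20,40,60,84):
    bot.move_straight(hw(-56-d,0,32),v=.06); s=monitor.get_obs(); print(d,np.round(s["ft_force"],2),round(s["width"],4))
s=monitor.get_obs(); bot.move_straight(s["tcp_pos"]+[0,0,.12],v=.12); bot.dwell(.2)
s=monitor.get_obs(); print(s["clock"],np.round(s["tcp_pos"],4),np.round(s["ft_force"],2),s["width"])
f=grab_frame("wrist"); g=grab_frame("scene"); t=grab_frame("top"); cv2.imwrite("pics/scene3.png",g); cv2.imwrite("pics/top3.png",t)
for s_,u,m in blobs(t,"pink",300)[:1]: print(rect(m,.055,"top"))
cv2.imwrite("pics/w4.png",np.hstack([f[150:,180:460],cv2.resize(g[120:280,200:400],(400,320))[:250]]))
E
```

```text
20 [-3.65  0.57  4.27] 0.0525
40 [-1.45  0.28  1.59] 0.0525
60 [-1.   -0.65 -0.23] 0.0528
84 [ 0.71 -0.35  0.33] 0.0526
17.5 [ 0.4162 -0.2208  0.1514] [ 0.08 -0.23 -1.3 ] 0.05251633161015958
[502.7  16.9 172.2 119.8   7.3]
```

View pics/w4.png

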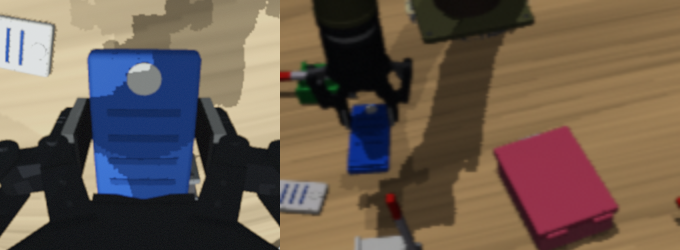

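The pack is out and held level: its front edge is on the same image row as before the lift. The bar is still up. Now to the lid, centre (0.503, 0.017) at yaw 7.3°, finishing the descent on the force reading.

```bash
python3 - <<'E'
from h import *
a=np.radians(7.3); p=np.array([.503,.017])-.0285*np.array([np.cos(a),np.sin(a)]); o=down(97.3)
bot.move_pose([*p,.15],o); bot.move_straight([*p,.075],v=.08); bot.dwell(.4)
b=monitor.get_obs()["ft_force"][2]; print("base",b,monitor.get_obs()["clock"])
for z in np.arange(.072,.0619,-.001):
    bot.move_straight([*p,z],v=.03); bot.dwell(.1); s=monitor.get_obs(); print(round(z,4),round(s["tcp_pos"][2],4),np.round(s["ft_force"],2),np.round(s["torque"],2))
    if s["ft_force"][2]-b>2: break
print(s["clock"])
g=grab_frame("scene"); cv2.imwrite("pics/scene5.png",cv2.resize(g[130:270,260:420],(640,560),interpolation=cv2.INTER_CUBIC))
E
```

```text
base -0.9331313973882512 20.0917
0.072 0.0719 [-0.14 -0.09 -1.09] [ 0.01 -0.01 -0.01]
0.071 0.071 [-1.36  0.7  -0.9 ] [ 0.05  0.06 -0.02]
0.07 0.07 [-0.03 -0.   -0.74] [ 0.02 -0.02 -0.03]
0.069 0.069 [-0.22 -0.18 -0.73] [-0.02 -0.03  0.02]
0.068 0.068 [ 0.44  0.15 -1.05] [-0.04 -0.02  0.04]
0.067 0.067 [-0.33  0.15 -0.77] [-0.03  0.08 -0.01]
0.066 0.066 [-0.2  -0.15 -1.09] [-0.07  0.01  0.  ]
0.065 0.0658 [-0.44  0.09  8.81] [0.   0.38 0.04]
22.8917
```

View pics/scene5.png

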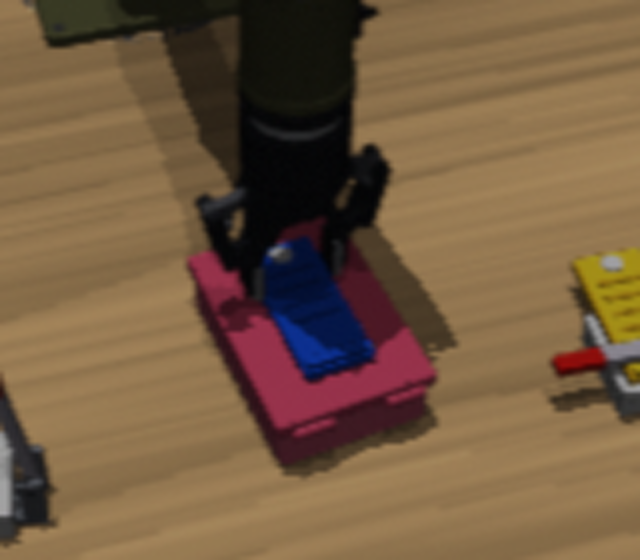

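Contact came at TCP z 0.0658 against 0.065 expected, so the pack is on the lid, aligned and centred. Release, back off and check.

```bash
python3 - <<'E'
from h import *
effector.open_gripper(); s=monitor.get_obs(); print(np.round(s["ft_force"],2))
bot.move_straight(s["tcp_pos"]+[0,0,.12],v=.12)
bot.move_pose([.35,.35,.3],s["orientation"]); bot.dwell(.3)
t=grab_frame("top"); g=grab_frame("scene")
for n,f in(("top",t),("scene",g)):
    for z,col in((.067,"blue"),(.055,"pink")):
        for s_,u,m in blobs(f,col,300): print(n,col,s_[4],np.round(u),rect(m,z,n))
cv2.imwrite("pics/end.png",np.hstack([cv2.resize(t[120:230,260:440],(400,244)),cv2.resize(g[150:290,190:420],(400,244))]))
print(monitor.get_obs()["clock"])
E
```

```text
[ 0.16 -0.25  0.23]
top blue 1236 [402. 106.] [ 711.5 -262.    67.7  155.1   12.3]
top blue 704 [303. 180.] [501.1  16.3 113.6  49.9   6.7]
top pink 1695 [302. 181.] [502.8  17.  172.  120.    7.4]
scene blue 593 [337. 207.] [503.2  16.6 121.6  53.5   6.6]
scene blue 1807 [251. 311.] [ 755.4 -267.7   73.   153.4   12.3]
scene pink 1385 [337. 213.] [508.7  17.3 183.2 122.    7.3]
26.3333
```

View pics/end.png

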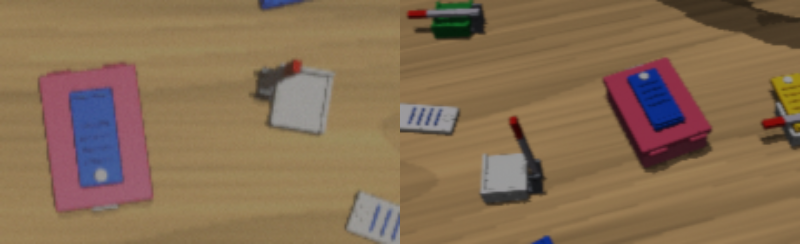

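The pack lies flat in the middle of the lid, within about 2 mm. The bar is upright over the empty rack, and the robot touches nothing.

```bash
python3 -c "
from station import workorder
workorder.sign_off()"
```

```text
the job is handed in; nothing more can be done
```

The job is done and handed in at about 26 s on the robot's clock, against the 53 s limit. I swung the bar up to about 1.45 rad and left it there. I then slid the blue pack out level by 84 mm, raised it, and laid it on the lunch box lid with a contact force of about 10 N.

- **Pack position:** the last top and scene views put its centre at about (0.501–0.503, 0.016) m and yaw 6.7°. The lid centre is (0.503, 0.017) m and its yaw 7.4°. The pack lies flat with its top facing up; I did not measure the ridge separately.
- **Bar and gripper:** the bar was still up in the last pictures, and the gripper was clear of everything.
- **Small disagreements:** the top view read the pack as 114 x 50 mm against the true 120 x 54 mm, because the colour mask trims its edges. The scene view stretches the lid to 183 mm because it also sees the box's side. While lifting the bar there was a sideways force of up to 9 N, from a grasp about 1–2 mm off.

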